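# Stow the look-alike drive modules by weight in the workshop dock

## Task

First lift the model buggy off the track and stand it in the grey tray, then pull the carrier fully out by its handle. Heft the look-alike yellow drive modules to find out which is heavier, and pile all of them on the carrier in one neat stack, each flat, right way up and lengthwise between the end walls, the heaviest at the bottom and ever lighter ones upwards. Then push the loaded carrier fully home under the roof, leaving the buggy in its tray and the other things on the table where they are.

Things in the scene. Friction and masses are not known exactly. Their poses are not given: they have to be found in the camera images.
- module_a_center (a point): one of five yellow sealed drive modules that look exactly alike, 110 (its x) x 56 (its y) x 42 mm (its z), flat top and bottom; this point is its centre, z up. Three or four of the five are there in a run (the others read None from the start). Their weights lie between 0.14 and 0.97 kg, no two closer than 0.14 kg; they are hidden, not in the order of the names, and can only be felt by lifting.
- module_b_center (a point): another of the five look-alike drive modules; size and point as for module_a_center
- module_c_center (a point): another of the five look-alike drive modules; size and point as for module_a_center
- module_d_center (a point): another of the five look-alike drive modules; size and point as for module_a_center
- module_e_center (a point): another of the five look-alike drive modules; size and point as for module_a_center
- buggy_center (a point): model buggy, 120 long (its x) x 84 wide over the wheels (its y) x 72 mm high, 0.3 kg; it starts on its wheels on the track in front of the carrier handle. This point is on its middle, 36 mm above the ground under its wheels. Grip it by the grey cab on top: a block 50 (x) x 30 (y) mm centred over this point, its sides free from 39 to 72 mm above the ground. Its wheels do not roll.
- tray: grey open tray fixed to the table, 150 (its x) x 190 (its y) mm outside, floor and walls 5 mm thick, walls 13 mm high; origin at the centre of its underside. The buggy parks in it, either way round.
- dock: fixed dock: a track along its y axis, flush with the table, and a clear roof on four legs (underside 225 mm, top 243 mm above the table, from y = -75 to +115 mm and x = -140 to +140 mm of the dock). Origin on the table under the middle of the carrier when it is fully home. The carrier slides out towards the dock's -y.
- carrier (a joint): how far the carrier is pulled out along the dock's -y, m: 0 = fully home under the roof, 0.2 = fully out; it starts 0 to 0.02 out; slides with about 2 N and stays where it is left
- seat (a point): middle of the top face of the carrier's flat seat, 16 mm above the table; its axes are those of the dock. The seat is 90 mm wide (x); between two end walls (50 mm wide in x, 6 mm thick, 60 mm high above the seat) it is 128 mm long (y). Modules lie on it with their long side along y; the two long sides of the stack are open.
- handle (a point): upright black handle post of the carrier, 20 (x) x 30 (y) mm, from 15 to 80 mm above the table; this point is inside it on its axis, 50 mm above the table, 190 mm from the seat's middle towards the dock's -y; axes as the dock's
- wheel_1: bystander: spare wheel lying flat among the modules, 46 mm across, 20 mm high; origin at the centre of its underside; leave alone
- wheel_2: bystander: spare wheel lying flat, 46 mm across, 20 mm high; origin at the centre of its underside; leave alone
- screwdriver: bystander: screwdriver lying on the table beyond the work; leave alone
- jar: bystander: closed glass jar, 60 mm across, 75 mm high; origin at the centre of its underside; leave alone
- beam: bystander: perforated aluminium beam 160 x 16 x 16 mm lying on the table, long axis = its x; leave alone
Mind the look-alikes: they are no part of the job. Of the things that look like the part that bears buggy_center, the smaller one is meant. What is shaped like the part that bears module_b_center but blue or green is not meant.

How it is judged:
By the outcome, as a careful person would: the job done as asked, in the order asked, and still so for the second after the job is handed in, with the robot touching nothing.
Of module_a, module_b, module_c, module_d, module_e only 3 to 4 are there at a start; the rules pass over those that are not, and their reading is None.
At some moment in a run one of buggy may be knocked a few centimetres aside while the robot is not near it.
Once in a run the grip may slacken for a moment while it holds something.
It also fails if it takes over 210 s, if anything falls off the work surface, if the arm or the gripper's body presses on something with over 40 N, if the wrist force passes 120 N, or if a joint passes its speed limit or range.

## Robot

A 6-joint arm with a two-finger parallel gripper is mounted at the origin on the work surface. World frame = base frame: x ahead of the robot, y to its left, z up, the work surface at z = 0. Lengths are in mm, angles in rad, forces in N, time in s.
With the tool pointing down it reaches from about 275 to 725 mm from the base axis. Payload 5.6 kg.
Tool frame: the origin (TCP) lies between the finger pads; the fingertips stand 19 mm ahead of it and the grasp point (between the pads) is the TCP; z points along the fingers, y is the direction in which the jaws open and shut (so a half turn about z gives the same grasp; the last joint's range is limited). The gripper opens to 85 mm and grips with 20 to 120 N. Pads are 22 mm wide; open, the fingers measure 114 mm over their backs; the gripper's body (76 mm by 85 mm) begins 54 mm behind the grasp point. The pads swing forward as they close: fully open they stand 13 mm farther back than shut.
Start: joints at [1.453, 0.255, 0.108, 0, -1.424, -0.285], TCP at [215.571, 505.986, 250.283] pointing down, gripper open.
Joint ranges: [-2.95, 2.95], [-1.21, 1.97], [-1.09, 1.5], [-2.87, 1.71], [-2.94, -0.07], [-3.05, 3.05]. Speed limits (rad/s): [2.57, 2.57, 3.14, 3.14, 3.14, 3.14].

## Interface

Orientations are given as a 3x3 rotation matrix whose columns are the frame's x, y, z axes.
In Python, from workcell import robot gives the robot as it stands. The module is installed in compiled form; this text tells all that it offers. Calls block until the motion is done:
- robot.movep(position, orientation): joint-space move of the TCP to a pose.
- robot.servo_line(position, vel=150, orientation=None, threshold=None): straight line of the TCP; orientation=None keeps the orientation; vel is the mean speed in mm/s. With threshold (N) it stops when the force on the tool has changed by that much, and returns True; else False.
- robot.move_joints(angles): joint-space move.
- robot.command_gripper(opening, effort=None): finger opening in mm; effort is the grip in N (None keeps the last); returns when the fingers have stopped.
- robot.hold(seconds).
- robot.inverse_kinematics(position, orientation): joint angles nearest the present ones, or None.
- robot.state(): the state.
- robot.read_camera(name): name is "scene" or "top" or "wrist"; returns a dict with "pixels" (480x640x3 uint8, red, green, blue), "depth" (480x640 float32, mm along the optical axis (not along the pixel's ray), 0 where there is no reading), "fov_y" (degrees; the focal length in pixels is half the picture's height over the tangent of half this angle, whatever the lens; pixels are square), "cx", "cy" (the principal point, pixels), "rvec" (rotation vector, rad) and "tvec" (3), from world to camera coordinates, as OpenCV has them. Camera axes: x right, y down, z forward; pixel columns grow to the right and rows downward; lengths in mm; the calibration is good to about 2 mm. The wrist camera is an equidistant fisheye: a pixel r from the principal point sees the ray r / f radians off the axis. A picture is of the moment at which its call begins.
A pose or a line that the arm cannot do raises robot.PlanningError and nothing moves.
- robot.close_job(): hands the job in, once; it reports no verdict.
The state is a dict: "clock": time; "joint_positions": joint angles; "qd": joint speeds; "joint_torque": joint torques, N m; "tcp_pos": TCP position; "tcp_rot": TCP orientation; "ft_force": force on the tool from outside, world axes, zero at the start; "ft_torque": the same for the moment, N m; "finger_gap": finger opening in mm.
Only numpy, scipy, OpenCV 4.12 (cv2) and the standard library are available. Lean on these libraries where they do the work, as an engineer would, in place of code of your own. Each camera call takes 0.05 s, during which the arm holds its last target.

## Working session

There is one attempt and no reset: what is moved stays moved. The work goes in short steps, each a Python script; the robot and the scene stay as the last script left them, time stands still between calls to the robot, and variables do not carry over. Pictures are saved under pics/ and viewed, and the job is handed in when it is done.

```bash
mkdir -p pics; ls
python3 - <<'E'
from workcell import robot
import cv2,numpy as np
s=robot.state();print({k:np.round(v,3) for k,v in s.items()})
for n in ["scene","top","wrist"]:
    c=robot.read_camera(n)
    cv2.imwrite(f"pics/{n}0.png",c["pixels"][:,:,::-1])
    print(n,c["fov_y"],c["cx"],c["cy"],c["rvec"],c["tvec"],(c["depth"]>0).mean())
    np.savez(f"pics/{n}0.npz",**c)
E
```

```text
pics
{'clock': np.float64(0.0), 'joint_positions': array([ 1.453e+00,  2.560e-01,  1.070e-01, -1.000e-03, -1.424e+00,
       -2.850e-01]), 'qd': array([ 0.   , -0.   ,  0.001,  0.001, -0.001,  0.001]), 'joint_torque': array([-1.0000e-03, -3.8663e+01,  2.3794e+01,  5.3650e+00, -6.0000e-03,
        0.0000e+00]), 'tcp_pos': array([215.332, 505.585, 249.391]), 'tcp_rot': array([[ 0.92 , -0.392, -0.001],
       [-0.392, -0.92 , -0.002],
       [ 0.   ,  0.002, -1.   ]]), 'ft_force': array([ 0.152,  0.366, -0.614]), 'ft_torque': array([-0.063, -0.01 ,  0.01 ]), 'finger_gap': np.float64(85.447)}
scene 54.86088261992977 318.36307497895217 242.12056349967835 [ 1.75031223  1.75316268 -0.71423813] [  12.44925376 -304.41172708 1379.733165  ] 0.995859375
top 53.84744837282285 323.2849035805271 242.39939618403227 [ 2.12124645 -2.16054176  0.19145421] [ -17.0940658   471.62968757 1099.05894043] 0.9959895833333333
wrist 65.70646984690485 323.6104753467233 242.33695863141895 [-1.63145957  2.46970286  0.35528623] [548.36582728 -36.34650101 378.4445839 ] 0.9932682291666667
```

View pics/scene0.png

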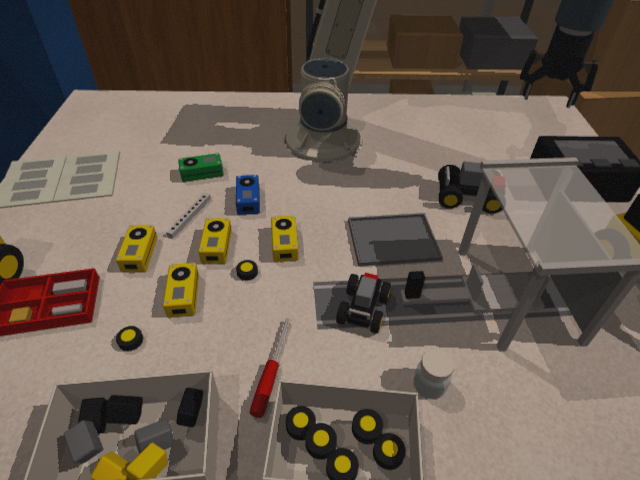

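View pics/top0.png

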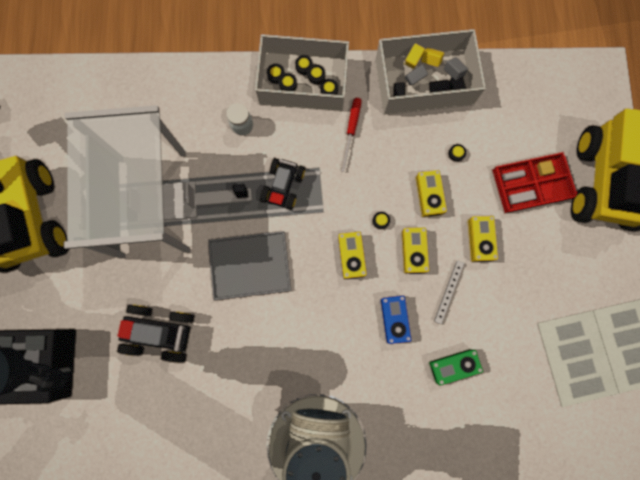

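View pics/wrist0.png

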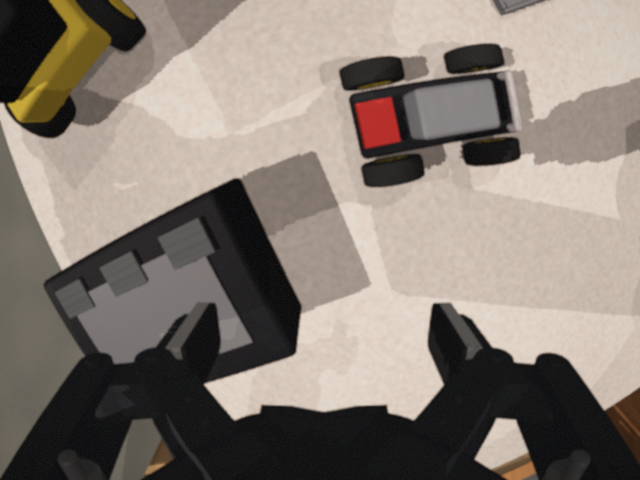

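The scene view shows the buggy at (365,300) in front of the handle (415,285), with the tray at (395,240). There are four yellow modules, a blue and a green decoy, and a bigger buggy at (470,185). In the top view the buggy is at (283,185), the tray at (249,266) and the modules at (431,193), (352,255), (416,250) and (484,238).

```bash
cat > h.py <<'E'
from workcell import robot
import cv2,numpy as np
def cam(n,save=None):
    c=robot.read_camera(n)
    if save: cv2.imwrite(f"pics/{save}.png",c["pixels"][:,:,::-1])
    return c
def rays(c,uv):
    uv=np.asarray(uv,float).reshape(-1,2)
    f=240/np.tan(np.radians(c["fov_y"])/2)
    x=(uv[:,0]-c["cx"])/f;y=(uv[:,1]-c["cy"])/f
    if c.get("fish"):
        r=np.hypot(x,y)+1e-12
        d=np.c_[np.sin(r)*x/r,np.sin(r)*y/r,np.cos(r)]
    else: d=np.c_[x,y,np.ones_like(x)]
    return d
def RT(c):
    R=cv2.Rodrigues(np.asarray(c["rvec"],float))[0];return R,np.asarray(c["tvec"],float).ravel()
def onplane(c,uv,z):
    R,t=RT(c);d=rays(c,uv)@R;o=-R.T@t
    return o+d*((z-o[2])/d[:,2])[:,None]
def cloud(c):
    vv,uu=np.mgrid[0:480,0:640]
    d=rays(c,np.c_[uu.ravel(),vv.ravel()]);R,t=RT(c)
    D=c["depth"].ravel()
    P=(d/d[:,2:3]*D[:,None]-t)@R
    P[D==0]=np.nan
    return P.reshape(480,640,3)
def hsv(c): return cv2.cvtColor(c["pixels"],cv2.COLOR_RGB2HSV)
def rect(P):
    (c,s,a)=cv2.minAreaRect(P[:,:2].astype(np.float32))
    if s[0]<s[1]: s=(s[1],s[0]);a+=90
    a=(a+90)%180-90
    return np.round(c,1),np.round(s,1),round(a,1)
E
python3 - <<'E'
from h import *
for n in["top","scene"]:
    c=dict(np.load(f"pics/{n}0.npz"));P=cloud(c);H=hsv(c)
    print(n,"table z",np.nanmedian(P[260:330,300:330,2]) if n=="top" else 0)
    m=((H[...,0]>18)&(H[...,0]<35)&(H[...,1]>130)&(H[...,2]>80)).astype(np.uint8)
    m=cv2.morphologyEx(m,cv2.MORPH_CLOSE,np.ones((9,9)))
    k,L,S,C=cv2.connectedComponentsWithStats(m)
    for i in range(1,k):
        if S[i,4]<250: continue
        q=P[L==i]; t=q[(q[:,2]>37)&(q[:,2]<48)]
        if len(t)>50: print(C[i].round(),S[i,4],np.nanmedian(q[:,2]).round(1),rect(t))
c=dict(np.load("pics/top0.npz"));P=cloud(c)
for uv in [(252,283),(285,250),(250,266),(240,190),(225,197),(210,200),(285,175),(283,185),(276,199),(130,170),(270,265),(315,200)]:
    print(uv,P[uv[1],uv[0]].round(1))
h=np.clip(P[...,2]*3,0,255).astype(np.uint8);h=np.nan_to_num(h)
big=cv2.resize(cv2.applyColorMap(h,cv2.COLORMAP_JET)[80:320,50:350],None,fx=2.6,fy=2.4,interpolation=0)
cv2.imwrite("pics/h.png",big)
cv2.imwrite("pics/t.png",cv2.resize(c["pixels"][80:320,50:350,::-1],None,fx=2.6,fy=2.4))
E
```

```text
top table z -0.21905230006630524
[423.  56.] 637 57.2 (array([ 944.8, -294.3]), array([85.8, 70. ]), 69.7)
[430. 193.] 1001 41.4 (array([ 592.3, -295. ]), array([109.9,  56.5]), 6.9)
[482. 239.] 1006 41.3 (array([ 475.8, -415.5]), array([108.2,  55.8]), 1.3)
[415. 249.] 987 41.5 (array([ 449.4, -248.2]), array([107.8,  55.5]), 0.9)
[352. 254.] 960 41.6 (array([440.8, -94.4]), array([108.7,  55.1]), 5.8)
scene table z 0
[284. 240.] 955 40.7 (array([442.4, -92.8]), array([112.3,  55.6]), 5.7)
[197. 268.] 2582 40.5 (array([ 523. , -270.8]), array([269.4,  89.8]), -17.1)
[137. 249.] 1349 40.3 (array([ 477.2, -414.3]), array([112.5,  56.1]), 1.3)
[  8. 266.] 354 46.7 (array([ 557.5, -648.6]), array([49.2,  7. ]), -13.7)
[132. 465.] 1856 60.1 (array([ 938. , -291.9]), array([101.1,  48.6]), -88.5)
(252, 283) [379.6 150.    3.3]
(285, 250) [459.5  68.8   5.4]
(250, 266) [421.1 154.7   6.5]
(240, 190) [593.1 168.9  80.3]
(225, 197) [594.8 217.2  13.2]
(210, 200) [587.1 253.8  15.7]
(285, 175) [631.4  63.3  70.4]
(283, 185) [606.1  68.1  72.2]
(276, 199) [578.2  86.9  48.7]
(130, 170) [595.5 368.  231.9]
(270, 265) [422.8 105.8   5.4]
(315, 200) [586.3  -7.5   2.4]<stdin>:15: RuntimeWarning: invalid value encountered in cast
```

View pics/h.png

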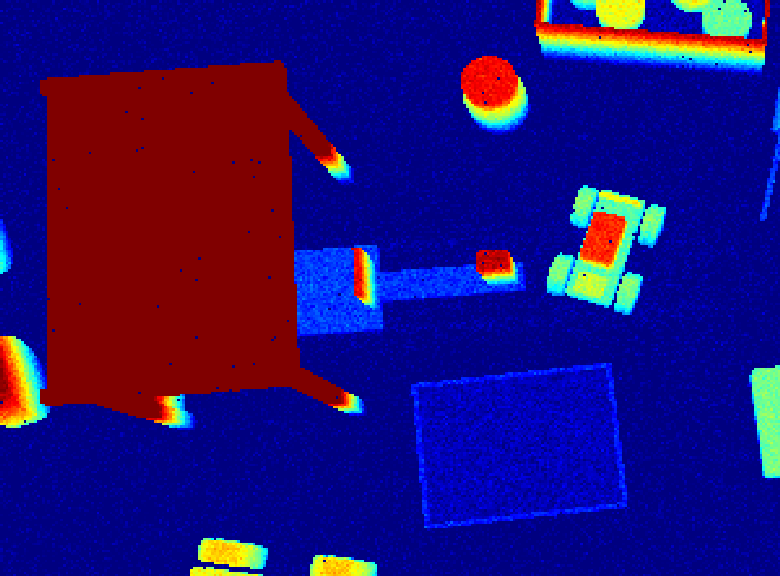

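View pics/t.png

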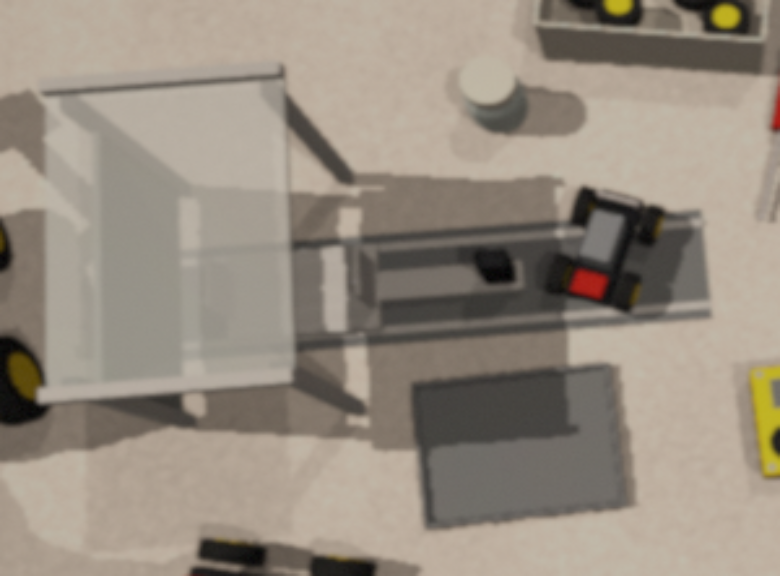

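```bash
cat >> h.py <<'E'
def measure(c,P=None):
    P=cloud(c) if P is None else P
    X,Y,Z=P[...,0],P[...,1],P[...,2]
    r={}
    def box(x0,x1,y0,y1,z0,z1):
        m=(X>x0)&(X<x1)&(Y>y0)&(Y<y1)&(Z>z0)&(Z<z1);return P[m]
    r["box"]=box
    return r
def largest(mask,P):
    k,L,S,C=cv2.connectedComponentsWithStats(mask.astype(np.uint8))
    i=1+np.argmax(S[1:,4]);return P[L==i]
E
python3 - <<'E'
from h import *
for n in["top","scene"]:
    c=dict(np.load(f"pics/{n}0.npz"));P=cloud(c);b=measure(c,P)["box"]
    print(n)
    for nm,a in dict(roof=(400,800,250,600,236,260),tray=(320,510,30,220,9,18),cab=(520,700,0,140,66,80),buggy=(520,700,0,135,36,80),handle=(560,630,140,200,74,90),wall=(500,680,200,300,66,84),bar=(550,640,150,255,9,20),wheel=(490,560,-200,-140,14,26),jar=(690,800,120,220,66,90)).items():
        q=b(*a)
        if len(q)>5: print(nm,len(q),np.median(q[:,2]).round(1),rect(q))
E
```

```text
top
roof 1519 241.8 (array([584. , 398.9]), array([284.3, 191.1]), 4.2)
tray 469 11.7 (array([424.9, 143.9]), array([164.7, 150.2]), -84.2)
cab 259 71.2 (array([623.8,  72.4]), array([50.2, 30.2]), -17.8)
buggy 1076 43.3 (array([623.7,  72. ]), array([115.4,  85.7]), -18.6)
handle 102 79.6 (array([598.5, 171.9]), array([28.8, 20.8]), 89.9)
wall 71 74.6 (array([590.9, 294.6]), array([49.3,  6.7]), 3.3)
bar 373 14.7 (array([597.7, 204.1]), array([102.8,  32.3]), -85.8)
wheel 260 20.1 (array([ 529.7, -170.9]), array([44.6, 43.5]), -64.4)
jar 289 74.4 (array([780.8, 178. ]), array([51.4, 38.2]), 89.8)
scene
roof 1535 242.3 (array([583.9, 399.4]), array([286.2, 192.6]), 3.6)
tray 417 11.8 (array([425.9, 145. ]), array([163.3, 153.5]), -84.6)
cab 331 71.4 (array([626.2,  74.3]), array([52.5, 29.9]), -17.6)
buggy 1483 42.7 (array([625.4,  74.4]), array([117.9,  84. ]), -17.9)
handle 136 79.3 (array([600.7, 174.3]), array([29.3, 21.3]), -83.8)
wall 103 74.6 (array([591.9, 296.9]), array([51.4,  6.8]), 2.6)
bar 521 14.6 (array([598.6, 204.7]), array([101.8,  34.1]), -84.5)
wheel 291 19.7 (array([ 531.4, -168.8]), array([44.4, 43.2]), -47.3)
jar 511 74.7 (array([781.8, 180. ]), array([52.3, 36.4]), 90.0)
```

```bash
cat >> h.py <<'E'
def R(th):
    c,s=np.cos(th),np.sin(th)
    return np.array([[-s,c,0],[c,s,0],[0,0,-1.]])
def best(p,th):
    """th modulo pi: choose the one with smaller j6 travel / within range"""
    q0=np.array(robot.state()["joint_positions"]);o=[]
    for k in(-1,0,1):
        q=robot.inverse_kinematics(p,R(th+k*np.pi))
        if q is not None:
            q=np.array(q);o.append((np.abs(q-q0).max()+ (10 if abs(q[5])>2.9 else 0),th+k*np.pi))
    return min(o)[1] if o else None
def st(): 
    s=robot.state();return s["clock"],np.round(s["tcp_pos"],1),round(float(s["finger_gap"]),1),np.round(s["ft_force"],2)
def wz(n=15):
    return np.mean([ (robot.hold(0.03),robot.state()["ft_force"])[1] for _ in range(n)],0)
def buggy(c=None):
    out=[]
    for n in("top","scene"):
        c=cam(n);P=cloud(c);b=measure(c,P)["box"]
        q=b(330,740,-60,255,66,78)
        q=q[~((q[:,1]>140)&(q[:,0]>560))]
        out.append(rect(q))
    return out
E
python3 - <<'E'
from h import *
for n in["top","scene"]:
    c=dict(np.load(f"pics/{n}0.npz"));b=measure(c)["box"]
    print(rect(b(320,530,20,260,9,18)))
robot.servo_line([330,230,330],vel=250)
print(st(),buggy())
E
```

```text
(array([423.6, 156.6]), array([189.9, 150.2]), -84.0)
(array([425. , 158.5]), array([190.9, 154.2]), -84.8)
(1.5333, array([329.7, 230.3, 329.6]), 85.2, array([ 0.12,  0.5 , -0.72])) [(array([623.9,  72.8]), array([51. , 30.3]), -18.8), (array([624.9,  74.8]), array([50.9, 29.5]), -17.9)]
```

Run:
```python
from h import *
b=[624.4,73.8];th=best([*b,150],np.radians(71.8))
q=robot.inverse_kinematics([*b,150],R(th));print(np.round(q,2),th)
robot.movep([*b,150],R(th)); print(st())
robot.command_gripper(70,60)
print(buggy(),robot.state()["clock"])
c=cam("wrist","w1")
```

```text
[ 0.37  0.45  0.14  0.   -1.26  0.89] -1.8884462506578645
(3.05, array([624.5,  74.8, 151.2]), 85.2, array([ 0.16, -0.08, -0.27]))
[(array([624.4,  72.6]), array([50.3, 30.5]), -17.3), (array([625.6,  74.4]), array([50.6, 29.8]), -17.9)] 3.4583
```

View pics/w1.png

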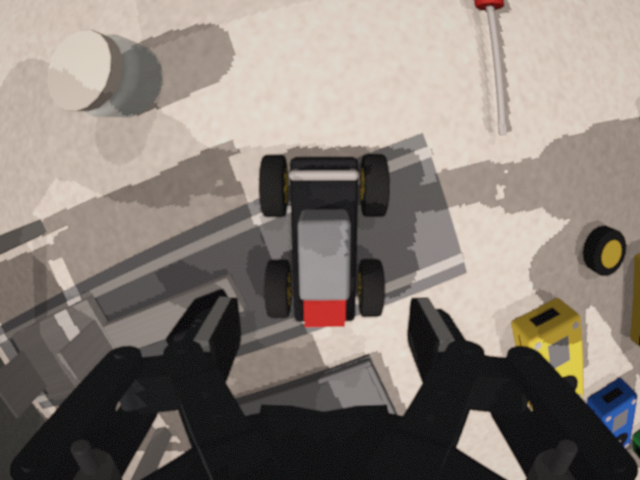

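The wrist view shows the cab (325,260) centred between the fingers (columns 225 and 425), so I'm going ahead with the grip.

Run:
```python
from h import *
b=[624.5,73.8]
robot.servo_line([*b,61],vel=80,threshold=8); print(st())
robot.command_gripper(15,60); print(st())
robot.servo_line([*b,66],vel=40); robot.servo_line([*b,120],vel=120); print(st())
t=[424.3,157.5]
th=best([*t,120],np.radians(5.6)); print(th,np.round(robot.inverse_kinematics([*t,120],R(th)),2))
robot.servo_line([*t,120],vel=150,orientation=R(th)); print(st())
cam("wrist","w2")
```

```text
(4.775, array([624.9,  73.9,  61.7]), 69.9, array([-0.85, -0.19,  0.26]))
(5.2167, array([624.8,  73.9,  61.5]), 29.3, array([0.45, 0.2 , 2.85]))
(6.0917, array([623.9,  73.8, 119.1]), 29.4, array([ 0.02, -0.66, -4.07]))
-3.0438542154781105 [ 0.7   0.15 -0.37  0.   -1.05 -0.61]
(7.6917, array([424.5, 157.4, 119.9]), 29.1, array([ 0.32, -0.21, -3.1 ]))
```

View pics/w2.png

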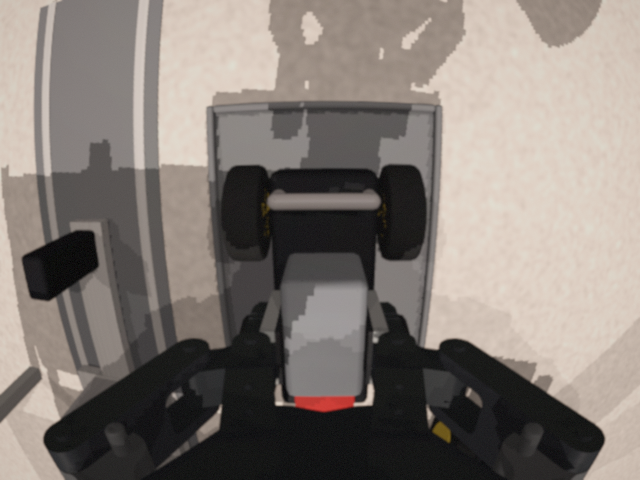

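The buggy is held straight over the tray. Its wheels at (245,212) and (402,212) are between the tray walls at columns 213 and 437.

Run:
```python
from h import *
t=[424.3,157.5]
robot.servo_line([*t,73],vel=80)
print(robot.servo_line([*t,64.5],vel=20,threshold=3)); print(st())
robot.command_gripper(60,60)
robot.servo_line([*t,140],vel=120)
h=[599.6,173.2]; th=best([*h,140],np.radians(93.7)); print(th,robot.inverse_kinematics([*h,140],R(th)))
robot.movep([*h,140],R(th))
print(st(),buggy())
cam("wrist","w3")
```

```text
True
(8.875, array([424.6, 157.8,  66.4]), 28.9, array([-1.28, -0.01,  5.25]))
1.6353735091186867 [ 0.53119111  0.45087065  0.1105959   0.         -1.23052158 -2.03741026]
(11.3417, array([599.2, 173.2, 139.6]), 60.2, array([0.05, 0.78, 0.02])) [(array([423.9, 156.2]), array([50.5, 30.7]), -83.4), (array([425.3, 157.4]), array([49.5, 32.1]), -82.1)]
```

View pics/w3.png

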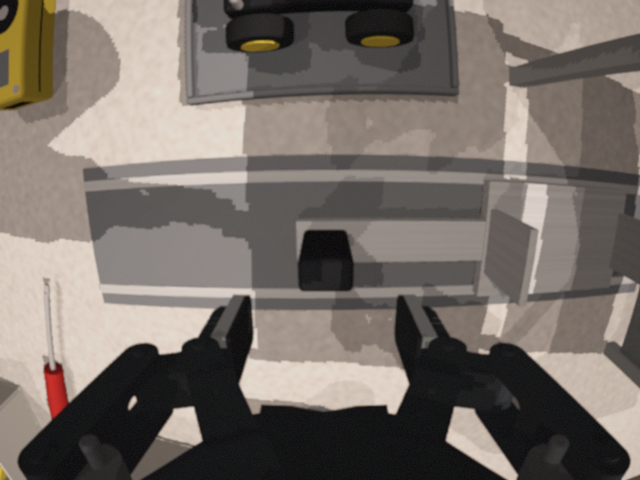

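The handle (325,260) is centred between the fingers and the buggy is parked. Next I pull the carrier out.

Run:
```python
from h import *
h=np.array([599.6,173.2]); d=np.array([np.sin(.0646),-np.cos(.0646)])
robot.servo_line([*h,58],vel=90,threshold=8); print(st())
robot.command_gripper(20,60); print(st())
e=h+d*175
robot.servo_line([*e,58],vel=90); print(st())
e=h+d*192
print(robot.servo_line([*e,58],vel=25,threshold=12)); print(st())
p=robot.state()["tcp_pos"]
robot.command_gripper(60,60)
robot.servo_line([p[0],p[1],150],vel=120)
for n in("top","scene"):
    c=cam(n,n+"1");b=measure(c)["box"]
    for nm,a in dict(handle=(560,660,-60,80,74,90),wallnear=(540,680,60,130,66,84),wallfar=(500,680,190,290,66,84),seat=(540,660,106,230,12,20)).items():
        q=b(*a); print(n,nm,len(q),rect(q) if len(q)>5 else 0)
print(st())
```

```text
(12.55, array([600.1, 173.4,  58.8]), 59.8, array([-0.54,  0.2 , -0.51]))
(12.925, array([600. , 173.4,  58.8]), 29.4, array([-0.99,  0.23,  3.43]))
(15.0167, array([612.6,  -2.2,  58.8]), 29.5, array([5.14, 0.26, 3.74]))
True
(15.45, array([613.1,  -8.6,  58.8]), 29.2, array([0.27, 2.6 , 2.72]))
top handle 101 (array([613.4, -10.5]), array([28.8, 19.9]), -88.4)
top wallnear 40 (array([604.3, 112.2]), array([47.5,  5.2]), 4.4)
top wallfar 0 0
top seat 127 (array([604.5, 118.8]), array([90.7, 27.8]), 10.0)
scene handle 133 (array([614.2,  -7.9]), array([29. , 20.1]), -82.6)
scene wallnear 89 (array([604.6, 114.4]), array([51.8,  6.2]), 5.2)
scene wallfar 110 (array([595.3, 247.5]), array([50.9,  7.4]), 4.8)
scene seat 1938 (array([600.3, 168.5]), array([127.3,  93.6]), -86.0)
(16.85, array([612.5,  -8.7, 148.8]), 59.8, array([-1.02, -0.92,  0.28]))
```

View pics/top1.png

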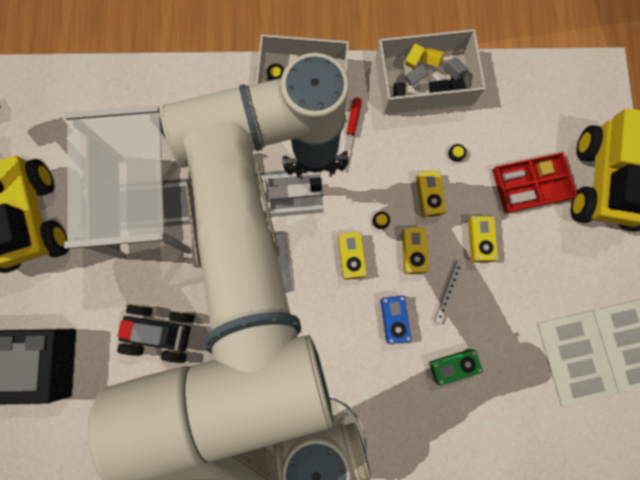

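The carrier is out to its stop: seat centre is about (600,180), and the walls and handle agree. Now I heft the modules.

```bash
cat >> h.py <<'E'
M={"1":(592.3,-294.5,6.9),"2":(476.5,-415,1.3),"3":(449.6,-248,.9),"4":(441.6,-93.6,5.8)}
def grasp(x,y,yaw,z=25,zhi=95):
    th=best([x,y,zhi],np.radians(yaw+90))
    robot.movep([x,y,zhi],R(th)); robot.command_gripper(80,80)
    base=None
    robot.servo_line([x,y,55],vel=150)
    return th
def heft(k):
    x,y,yaw=M[k]; th=grasp(x,y,yaw)
    robot.hold(.25); b=wz(12)
    hit=robot.servo_line([x,y,25],vel=80,threshold=8)
    robot.command_gripper(40,80); g=robot.state()["finger_gap"]
    robot.servo_line([x,y,55],vel=60); robot.hold(.4)
    w=[wz(12) for _ in range(2)]; g2=robot.state()["finger_gap"]
    print(k,"hit",hit,"gap",round(g,1),round(g2,1),"dF",(w[0]-b).round(2),(w[1]-b).round(2),st()[:2])
    return th
def putback(k):
    x,y,yaw=M[k]
    robot.servo_line([x,y,30],vel=80); robot.servo_line([x,y,24],vel=20,threshold=4)
    robot.command_gripper(80,80); robot.servo_line([x,y,95],vel=150)
E
python3 - <<'E'
from h import *
heft("4"); putback("4"); heft("3");putback("3");print(st())
E
```

```text
4 hit False gap 55.0 54.9 dF [ 0.22  0.37 -1.26] [ 0.03  0.09 -1.39] (21.7833, array([441.6, -93.6,  55. ]))
3 hit False gap 55.0 55.0 dF [-0.21  0.12 -3.28] [-0.31  0.29 -3.33] (28.2, array([ 449.6, -248. ,   55. ]))
(29.9583, array([ 449.1, -247.7,   94.2]), 79.8, array([0.32, 0.5 , 0.04]))
```

Run:
```python
from h import *
heft("2"); putback("2"); heft("1");print(st())
```

```text
2 hit False gap 54.7 54.9 dF [ 0.08 -0.1  -5.07] [-0.17 -0.31 -5.18] (34.675, array([ 476.5, -415. ,   55. ]))
1 hit False gap 55.3 54.8 dF [ 0.06 -0.15 -7.18] [ 0.27 -0.3  -6.9 ] (41.1417, array([ 592.3, -294.5,   55. ]))
(41.1417, array([ 592.3, -294.5,   55. ]), 54.8, array([-0.18, -0.5 , -7.59]))
```

Weights are clear: 1 (about 0.72 kg) > 2 (0.52) > 3 (0.34) > 4 (0.14). Module 1 is already in hand, so it goes to the carrier first.

```bash
cat >> h.py <<'E'
SEAT=np.array([600.2,180.2]); DY=3.7
def carry(k,lvl):
    x,y,yaw=M[k]; zt=41+42*lvl; za=max(150,zt+45)
    robot.servo_line([x,y,za],vel=150)
    th=best([*SEAT,za],np.radians(DY))
    robot.servo_line([*SEAT,za],vel=220,orientation=R(th))
    robot.hold(.3); print("carried",st())
def lower(lvl,gap=76):
    zt=41+42*lvl
    robot.servo_line([*SEAT,zt+8],vel=80)
    hit=robot.servo_line([*SEAT,zt-3],vel=20,threshold=5); print("down",hit,st(),"want z",zt)
E
python3 - <<'E'
from h import *
carry("1",0); cam("wrist","w4"); cam("scene","s4")
E
```

```text
carried (44.5333, array([600.3, 179.9, 150. ]), 55.0, array([-0.52, -0.78, -6.99]))
```

View pics/w4.png

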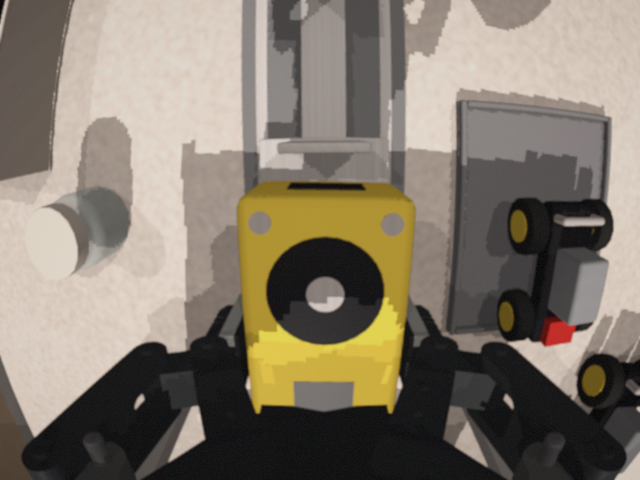

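View pics/s4.png

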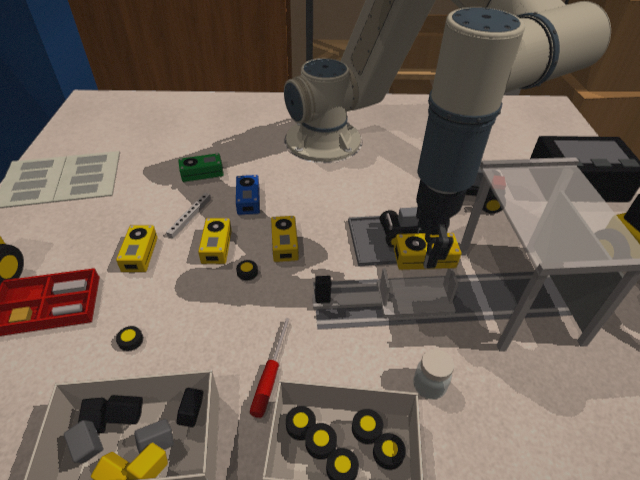

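The wrist view shows module 1 held level and lengthwise. The buggy, around (555,280), looks close to the tray's edge, so it may have been knocked. I'll lower the module, then measure the buggy.

Run:
```python
from h import *
lower(0); robot.command_gripper(76,80)
robot.servo_line([*SEAT,160],vel=150)
c=cam("wrist","w5")
robot.movep([600,-60,200],R(best([600,-60,200],np.radians(90))))
c=cam("top","t5")
for n in("top","scene"):
    c=cam(n);b=measure(c)["box"]
    for nm,a in dict(cab=(300,540,60,255,66,78),buggy=(300,540,30,255,36,78),tray=(320,530,20,260,9,18),mod=(540,660,110,250,50,64),wn=(540,680,90,130,66,84),wf=(500,680,230,290,66,84)).items():
        q=b(*a); print(n,nm,len(q),rect(q) if len(q)>5 else 0, np.median(q[:,2]) if len(q) else 0)
print(st())
```

```text
down True (46.4667, array([600.3, 180.3,  42.1]), 54.8, array([-0.65,  0.33,  6.2 ])) want z 41
top cab 16 (array([401.2, 211.6]), array([18.2,  6.8]), 17.8) 75.88032868616374
top buggy 405 (array([404.5, 227.7]), array([84.5, 40.2]), 5.1) 46.63860697317374
top tray 95 (array([414.8, 242.3]), array([150.9,  29.1]), 11.5) 12.14967586206387
top mod 11 (array([583.4, 243. ]), array([29.7,  3.9]), -1.2) 60.22643833000748
top wn 0 0 0
top wf 65 (array([593.6, 245.8]), array([50.2,  6.5]), 4.8) 74.90427032270239
scene cab 243 (array([411.1, 191.8]), array([50.7, 31.7]), -85.4) 75.52283181445584
scene buggy 1292 (array([410.7, 192. ]), array([115.2,  86.9]), -83.5) 46.54113721957886
scene tray 491 (array([424.7, 159. ]), array([191. , 154.4]), -84.4) 12.202532402848862
scene mod 1384 (array([601.4, 179.7]), array([136.8,  58.7]), -86.2) 57.60357520901906
scene wn 94 (array([605.7, 114.6]), array([51.4,  6.3]), 4.2) 75.03694740843005
scene wf 108 (array([596., 248.]), array([50. ,  7.4]), 4.3) 74.67479055868236
(49.1083, array([600. , -59.1, 199.6]), 75.9, array([-0.73, -0.23, -0.64]))
```

View pics/t5.png

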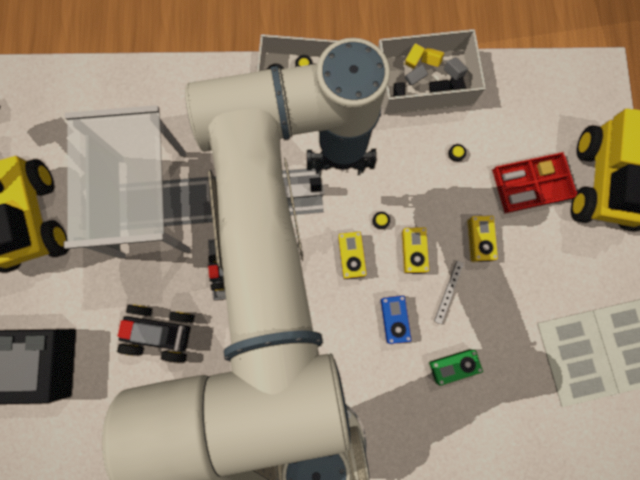

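The top view has the arm hiding the tray. Scene depth puts the buggy about 37 mm off, at (411,192), still level on the tray floor but up against the end wall. Before going on I'll re-centre it.

Run:
```python
from h import *
p=[410,190.8]
th=best([*p,160],np.radians(5.8)); robot.movep([*p,160],R(th)); robot.command_gripper(65,60)
robot.hold(.2); cam("wrist","w6"); print(st())
c=cam("scene");b=measure(c)["box"];q=b(300,540,60,255,66,79);print(rect(q))
```

```text
(50.8417, array([410.1, 190.7, 160. ]), 65.4, array([ 0.55, -0.09, -0.18]))
(array([410.3, 192.6]), array([49.7, 33.8]), -84.7)
```

View pics/w6.png

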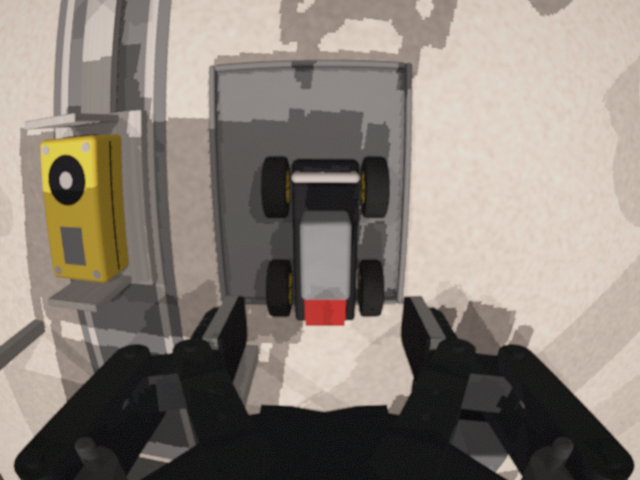

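View pics/w5.png

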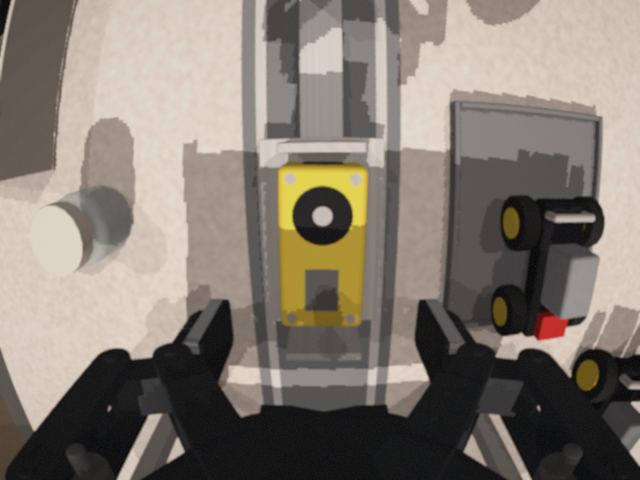

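Module 1 sits squarely on the seat. The buggy's tail (325,310) overhangs the tray's end wall, so I'll re-seat it.

Run:
```python
from h import *
p=[410,191]
robot.servo_line([*p,66],vel=90,threshold=8); robot.command_gripper(15,60); print(st())
robot.servo_line([*p,100],vel=80)
t=[424.3,157.5]
th=best([*t,100],np.radians(5.6))
robot.servo_line([*t,100],vel=100,orientation=R(th)); print(st())
robot.servo_line([*t,73],vel=80)
print(robot.servo_line([*t,63.5],vel=20,threshold=3)); print(st())
robot.command_gripper(60,60)
robot.servo_line([*t,150],vel=150)
x,y,yaw=M["2"]
th=grasp(x,y,yaw)
robot.servo_line([x,y,25],vel=80,threshold=8); robot.command_gripper(40,80); print(st())
for n in("top","scene"):
    c=cam(n,n+"7");b=measure(c)["box"]
    for nm,a in dict(cab=(300,540,60,255,66,79),buggy=(300,540,30,255,36,79),mod=(540,660,118,242,50,64)).items():
        q=b(*a); print(n,nm,len(q),rect(q) if len(q)>5 else 0, np.median(q[:,2]) if len(q) else 0)
    P=cloud(c);H=hsv(c)
    m=((H[...,0]>18)&(H[...,0]<35)&(H[...,1]>130)&(H[...,2]>80)&(P[...,2]>38)&(P[...,2]<46)&(P[...,0]>380)&(P[...,0]<660)).astype(np.uint8)
    m=cv2.morphologyEx(m,cv2.MORPH_CLOSE,np.ones((9,9)))
    k,L,S,C=cv2.connectedComponentsWithStats(m)
    for i in range(1,k):
        if S[i,4]>250: 
            q=P[L==i];q=q[(q[:,2]>38)&(q[:,2]<46)];print("mod",rect(q))
```

```text
(52.4917, array([410.3, 191.2,  66.5]), 29.6, array([-1.96, -0.62,  4.7 ]))
(53.5833, array([424.2, 157.3,  99.7]), 29.1, array([-1.21, -0.12, -3.09]))
True
(54.4667, array([424.6, 157.8,  66.5]), 29.4, array([-1.32,  0.32,  5.21]))
(59.275, array([ 477.2, -415.4,   26.1]), 54.8, array([-0.33,  0.05,  3.85]))
top cab 269 (array([424.2, 157.6]), array([51.2, 30.1]), -84.4) 75.85582995102413
top buggy 1338 (array([424. , 157.1]), array([116.3,  85. ]), -84.7) 46.340811676756346
top mod 1039 (array([599.4, 183.7]), array([118.2,  58.1]), -87.9) 57.67653230201729
mod (array([441.8, -94.2]), array([107.5,  55.1]), 6.5)
scene cab 268 (array([426.1, 159. ]), array([50. , 32.4]), -81.7) 75.82038044154054
scene buggy 1333 (array([425.9, 159.4]), array([115.8,  86.9]), -84.8) 46.97696365146887
scene mod 1283 (array([601.3, 176.2]), array([119.1,  58.7]), -86.9) 57.621996516929066
mod (array([443.3, -92.5]), array([111.4,  55.6]), 5.4)
mod (array([ 452.3, -246.7]), array([115. ,  55.9]), 0.4)
mod (array([ 490.1, -413.4]), array([87.7, 55.4]), 0.4)
```

View pics/top7.png

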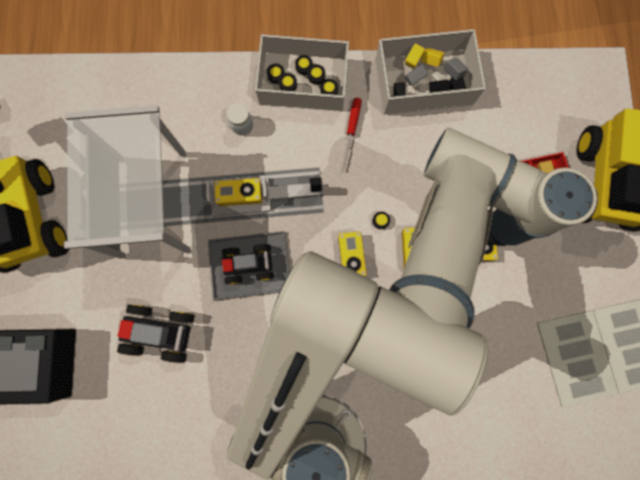

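The buggy is centred in the tray again (248,263), and module 1 lies square on the seat (240,190). Next is module 2.

Run:
```python
from h import *
carry("2",1); 
cam("wrist","w8"); lower(1)
robot.command_gripper(76,80)
robot.servo_line([*SEAT,190],vel=150); cam("wrist","w9"); print(st())
```

```text
carried (63.575, array([600.2, 180.1, 150. ]), 54.9, array([ 1.23,  0.01, -5.06]))
down True (64.9333, array([600.4, 180.3,  84.1]), 55.0, array([-0.54,  0.04,  6.09])) want z 83
(66.2, array([599.5, 180. , 188.5]), 75.9, array([ 0.23, -0.11,  0.41]))
```

View pics/w9.png

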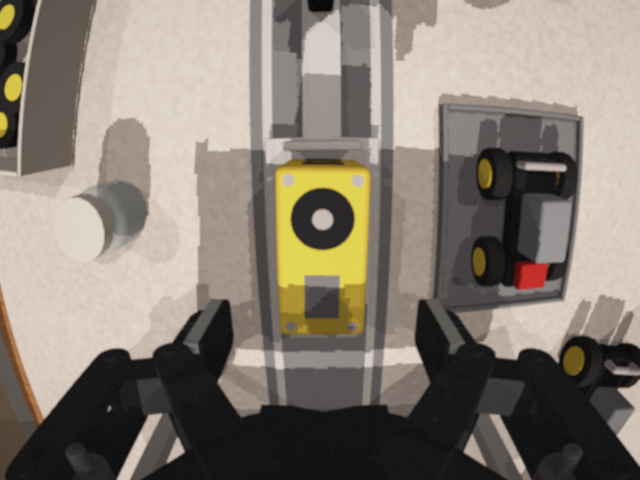

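Module 2 lies flat and in line on module 1 (322,250). On to module 3, using its re-measured position.

Run:
```python
from h import *
def take(k,lvl):
    x,y,yaw=M[k]; robot.movep([x,y,140],R(best([x,y,140],np.radians(yaw+90))))
    grasp(x,y,yaw)
    robot.servo_line([x,y,25],vel=80,threshold=8); robot.command_gripper(40,80); print(st())
    carry(k,lvl); lower(lvl); print("gap",st()[2])
    robot.command_gripper(76,80)
    robot.servo_line([*SEAT,41+42*lvl+70],vel=150); cam("wrist","wl%d"%lvl)
take("3",2);print(st())
```

```text
(69.675, array([ 450.4, -248.3,   26. ]), 55.2, array([-0.38,  0.34,  5.84]))
carried (73.3083, array([600.2, 179.9, 170.1]), 55.0, array([-0.19, -0.39, -2.56]))
down True (74.3417, array([600.5, 180.3, 126.1]), 54.7, array([0.02, 0.53, 4.2 ])) want z 125
gap 54.7
(75.3583, array([599.4, 180. , 193.4]), 76.1, array([0.1 , 0.02, 0.19]))
```

View pics/wl2.png

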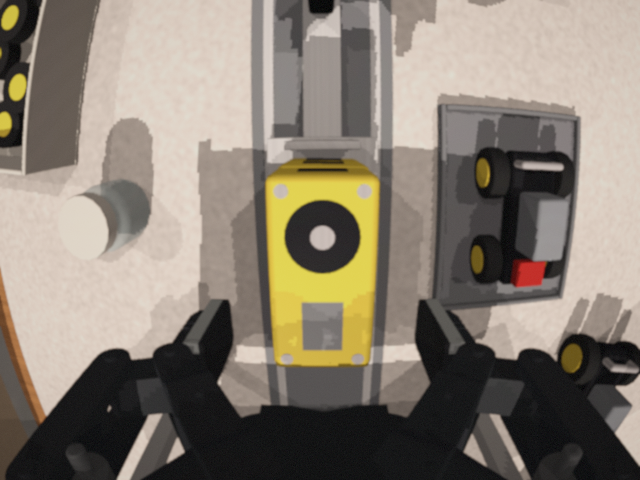

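Module 3 is in line (322,265). Module 4 is next.

Run:
```python
from h import *
k,lvl="4",3
x,y,yaw=M[k]; robot.movep([x,y,190],R(best([x,y,190],np.radians(yaw+90))))
grasp(x,y,yaw)
robot.servo_line([x,y,25],vel=80,threshold=8); robot.command_gripper(40,80); print(st())
carry(k,lvl); lower(lvl)
robot.command_gripper(76,80)
robot.servo_line([*SEAT,41+42*lvl+55],vel=150); cam("wrist","wl3");print(st())
```

```text
(78.5333, array([442.5, -93.6,  26. ]), 55.1, array([-1.43,  1.28,  5.99]))
carried (81.9167, array([600.1, 179.9, 212.2]), 54.9, array([ 0.43, -0.93, -0.5 ]))
down True (82.95, array([600.5, 180.3, 168. ]), 55.2, array([0.2 , 0.17, 4.43])) want z 167
(83.8583, array([599.8, 180.2, 221.1]), 76.3, array([-0.24,  0.91,  0.25]))
```

View pics/wl3.png

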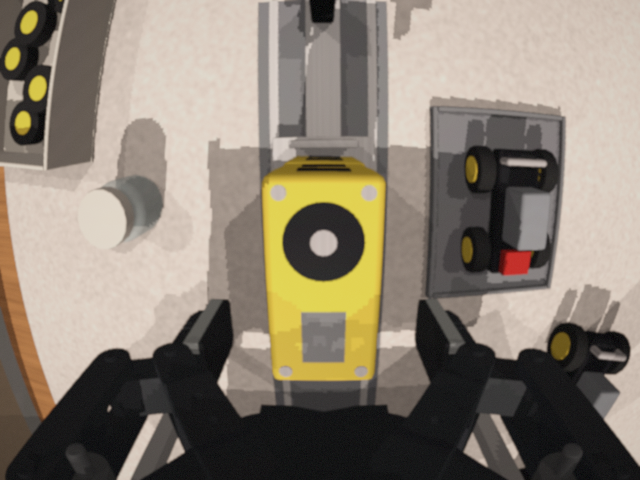

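The stack of four is in line. Now to check it from the side, then grip the handle.

Run:
```python
from h import *
h=[613.0,-8.8]
robot.servo_line([*SEAT,235],vel=100)
th=best([*h,230],np.radians(93.7))
robot.servo_line([*h,230],vel=220,orientation=R(th)); robot.command_gripper(60,60)
robot.servo_line([*h,120],vel=150)
print(st())
for n in("scene",):
    c=cam(n,n+"9");b=measure(c)["box"]
    for nm,a in dict(handle=(560,660,-60,50,74,84),cab=(300,540,60,255,66,79),top=(540,660,100,260,178,190)).items():
        q=b(*a); print(n,nm,len(q),rect(q) if len(q)>5 else 0, np.median(q[:,2]) if len(q) else 0)
```

```text
(87.05, array([613.7,  -8.9, 121.1]), 60.2, array([-0.18,  0.35,  0.92]))
scene handle 140 (array([614.6,  -7.9]), array([30.3, 20.4]), -88.0) 79.14432405410852
scene cab 268 (array([425.2, 159.1]), array([50.3, 33.1]), -84.9) 76.14098691417763
scene top 1415 (array([601.5, 180. ]), array([109.6,  57.8]), -85.9) 183.661665531586
```

View pics/scene9.png

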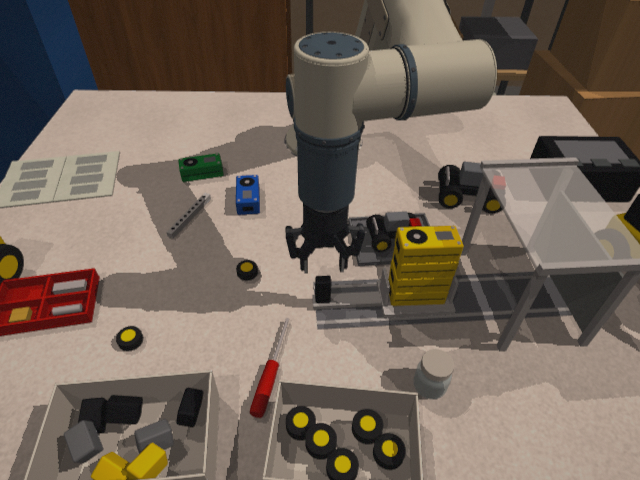

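The stack is straight, with its top at 183.7 mm and upright. I'll push it home.

Run:
```python
from h import *
h=np.array([613.0,-8.8]); d=-np.array([np.sin(.0646),-np.cos(.0646)])
robot.servo_line([*h,58],vel=80,threshold=8); print(st())
robot.command_gripper(20,80); print(st())
h=np.array(robot.state()["tcp_pos"])[:2]
robot.servo_line([*(h+d*100),58],vel=60); print(st())
robot.servo_line([*(h+d*190),58],vel=60); print(st())
print(robot.servo_line([*(h+d*210),58],vel=20,threshold=14)); print(st())
```

```text
(88.025, array([613.5,  -8.8,  58.6]), 59.7, array([ 1.03, -0.79, -0.16]))
(88.4, array([613.3,  -8.6,  58.8]), 29.1, array([-1.25,  1.13,  4.58]))
(90.2167, array([606.2,  90.7,  58.8]), 29.1, array([-5.7 , -0.33,  8.95]))
(91.8667, array([599.7, 180.6,  58.8]), 29.0, array([-8.87, -1.07,  9.91]))
True
(92.5417, array([598.9, 190.9,  58.8]), 29.0, array([-1.07, -3.38,  3.46]))
```

Run:
```python
from h import *
robot.command_gripper(60,60)
p=robot.state()["tcp_pos"]
robot.servo_line([p[0],p[1],150],vel=100)
robot.movep([450,-150,250],R(best([450,-150,250],np.radians(90)))); print(st())
for n in("top","scene"):
    c=cam(n,n+"10");b=measure(c)["box"]
    for nm,a in dict(handle=(560,660,140,220,74,84),cab=(300,540,60,255,66,79),top=(500,680,290,480,176,190),wall=(500,680,290,330,66,84),w1=(490,560,-200,-140,14,26)).items():
        q=b(*a); print(n,nm,len(q),rect(q) if len(q)>5 else 0, np.median(q[:,2]) if len(q) else 0)
```

```text
(95.4417, array([ 450.4, -149.4,  249.5]), 60.0, array([ 0.92,  1.14, -0.07]))
top handle 98 (array([598.8, 188.6]), array([28.6, 20.1]), -86.9) 78.85580376047892
top cab 269 (array([424.2, 157.2]), array([49.9, 30.1]), -84.1) 75.66729365099725
top top 0 0 0
top wall 124 (array([587.4, 318.9]), array([54.6, 22.9]), 1.3) 75.18112539140557
top w1 0 0 0
scene handle 139 (array([600.3, 191.1]), array([29.3, 20.5]), -85.0) 79.2556153035526
scene cab 265 (array([425.8, 158.9]), array([50.1, 32.9]), -82.5) 75.947153765688
scene top 205 (array([590.4, 330.9]), array([57. , 14.6]), 7.0) 182.76018696116083
scene wall 218 (array([591.3, 318.9]), array([53.6, 18. ]), 4.4) 74.57246944450961
scene w1 294 (array([ 530.7, -168.5]), array([47.5, 43.8]), -17.6) 19.56904183913688
```

View pics/top10.png

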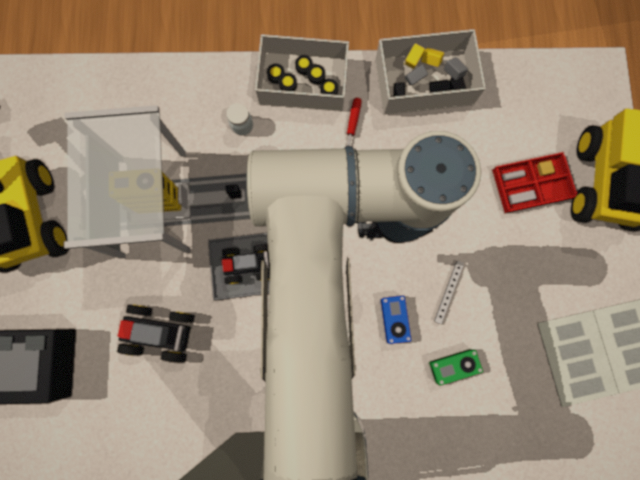

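View pics/scene10.png

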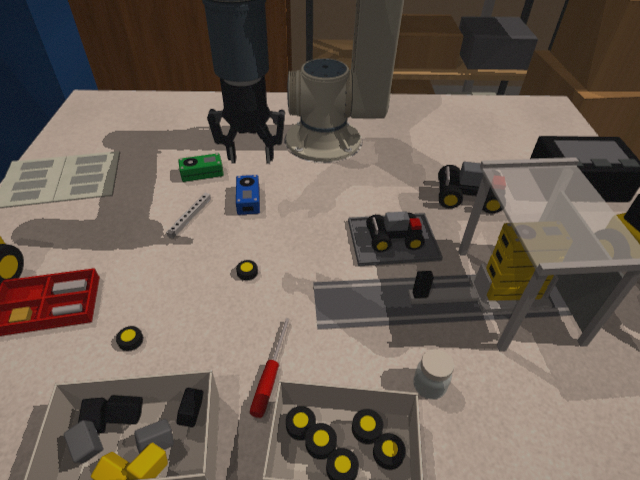

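The stack stands straight under the roof at (145,188) in the top view, the handle is at its home spot, and the buggy is centred in the tray.

Run:
```python
from h import *
robot.close_job(); print(st())
```

```text
the job is handed in; nothing more can be done
the job is handed in; nothing more can be done
```

The job is done and handed in at about 95 s of the 210 s allowed; no verdict was reported.

- **Buggy:** I stood it in the tray first. It was later found knocked about 37 mm, with its tail over the end wall, so I re-centred it after the first module was on the carrier. The last check had it within 2 mm of the tray centre, at the right height.
- **Weights and stack:** There were four modules. They felt like about 0.72, 0.52, 0.34 and 0.14 kg, and I stacked them in that order with the heaviest at the bottom. Before the push, the stack was square on the seat with its top at 183.7 mm (184 expected).
- **Carrier:** I pulled it out to its stop and pushed it back home until it met resistance, 199.9 mm by the arm and about 199 mm by the cameras. The handle ended within about 2 mm of its computed home position.
- **Last look:** The stack is still standing straight under the roof. I measured only the spare wheel among the modules, and it had not moved. The other bystanders I checked only by eye in the pictures. In the top view the arm hid the modules' area, and the roof blocked a depth reading of the stack top, so those rest on the scene camera.

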